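Set up the threading tray and draw the massage stick out

ROBOT

A 6-joint arm with a two-finger parallel gripper is mounted at the origin on the work surface. World frame = base frame: x ahead of the robot, y to its left, z up, the work surface at z = 0. Lengths are in m, angles in rad, forces in N, time in s.
With the tool pointing down it reaches from about 0.275 to 0.825 m from the base axis. Payload 4.9 kg.
Tool frame: the origin (TCP) lies between the finger pads; the fingertips stand robot.nose_length ahead of it and the grasp point (between the pads) lies 8 mm behind it (robot.nose_length is the distance from the TCP to the fingertips, in m); z points along the fingers, x is the direction in which the jaws open and shut, and the axes are right-handed (so a half turn about z gives the same grasp; the last joint's range is limited). The gripper opens to 85 mm and grips with 20 to 120 N. Pads are 22 mm wide; open, the fingers measure 114 mm over their backs; the gripper's body (76 mm by 85 mm) begins 54 mm behind the grasp point. The pads swing forward as they close: fully open they stand 13 mm farther back than shut.
Start: joints at [-1.412, 0.326, -0.193, 1.052, 0, 1.437], TCP at [0.159, -0.527, 0.242] pointing down, gripper open.
Joint ranges: [-2.65, 2.65], [-0.97, 1.79], [-1.3, 1.35], [-1.93, 2.1], [-1.47, 1.37], [-3.14, 3.14]. Speed limits (rad/s): [2.57, 2.57, 3.14, 3.14, 3.14, 3.14].

INTERFACE

Orientations are given as a rotation vector (axis times angle).
In Python, from workcell import robot gives the robot as it stands.
- The arm moves only by the tool carry_out, never from a script. Its argument "steps" is a list of rows, each a list of 4 numbers: the shift along the tool's x, y, z in m, then the turn about the tool's z in degrees. A call has 1 to 12 rows; each row is the pose to reach, as a shift and turn from the pose measured when the call began, along the tool's axes at that moment; what a row does not reach only later rows make up. A row lasts 1/8 s, in which the tool goes at most 62.5 mm and 10.7 degrees, less where a joint would pass 70% of its speed; a pose out of reach is approached as far as the arm can. A call with a gripper value outside its range is refused whole. "grip" is the opening, from 0 (shut) to 1 (fully open), set as the call begins (left out, the last holds). The fingers move at their own pace and stop on an object; the grip force is fixed at half the most. Time passes only in rows, so rows that repeat a pose let the fingers close. It gives the time, the measured TCP pose, the force and the opening at its end, in the units of the state.
- robot.sense(): the state, without advancing time (a new reading comes with each control period).
- robot.camera(name): name is "scene" or "top"; returns (picture, depth): 400x640x3 uint8, red, green, blue; 400x640 float32, m along the optical axis (not along the pixel's ray), 0 where there is no reading.
- robot.camera_params(name): a dict with "fx", "fy", "cx", "cy" (pixels), "eye" and "orientation" of the camera in the world. Camera axes: x right, y down, z forward; pixel columns grow to the right and rows downward; lengths in m; the calibration is good to about 2 mm. A picture is of the moment at which its call begins. camera_params takes no time and is no camera call.
- robot.close_job(): hands the job in, once; it reports no verdict.
The state is a dict: "time_s": time; "joint_positions": joint angles; "qvel": joint speeds; "effort": joint torques, N m; "tool_pos": TCP position; "eef_rot": TCP orientation; "wrist_force": force on the tool from outside, world axes, zero at the start; "ft_torque": the same for the moment, N m; "finger_gap": finger opening in m.
Only numpy, scipy, OpenCV 4.12 (cv2) and the standard library are available. Lean on these libraries where they do the work, as an engineer would, in place of code of your own. Each camera call takes 0.05 s, during which the arm holds its last target. There are 200 camera calls.

TASK

Set up the hand-therapy threading tray: pick up the blue half-cover, lower it over the tray's two steel pins until it rests flush on the rim, and let go of it; leave the stick lying in the tray until then. Then take the wooden massage stick through the opening that is left, tilt its red end up, draw it out diagonally from under the cover without dislodging the cover, and finish holding the stick still in the gripper, all of it lifted well clear above the tray and cover. Leave the things in the row behind the tray where they are.

Things in the scene. Friction and masses are not known exactly. Their poses are not given: they have to be found in the camera images.
- tray: Fixed pale wooden open tray, 274 long (its x) x 162 wide (its y) x 100 high; origin at the centre of its underside, z up, -x end roughly towards the robot. Floor 8 thick, long side walls 16, end walls 12: inside 250 x 130. Two upright steel pins, 8 diameter, 16 tall, tapered tips, stand on the side walls' rim at x = -68.5, y = +73 and -73.
- tray_opening (a point): Centre, at rim height (100 above the underside), of the opening that stays when the cover is fitted: from tray x = 0 to +125, 130 wide; axes as the tray's. Too short for the stick to come out level.
- tray_rest (a point): Top of the front of two grey rests in the tray that carry the stick along the tray's x axis: at tray x = +78 and -20, each 8 long in x, 26 wide, carrying surface 51 above the tray's underside, small cheeks up to 56.
- tray_seat (a point): Point midway between the two pins at rim height (tray x = -68.5, y = 0, 100 above the underside), axes as the tray's. The cover's underside centre belongs here.
- cover_grip (a point): Blue half-cover 137 (its x) x 162 (its y) x 8, 0.26 kg, flat on the counter at first; two holes 11 diameter at x = 0, y = +73 and -73. On its centre a black fin to grip: 36 long in x, 14 thick in y, 34 high. This point is on the fin's centre line, 28 above the plate's underside; axes as the plate's. Either way round fits. Flush: this point 28 above tray_seat, 128 above the tray's underside.
- stick_center (a point): Centre of the wooden massage stick: 220 long along its x, shaft 22 diameter, a 26 ball on each end, about 0.09 kg. It lies loose on the rests along the tray's x axis, axis 62 above the tray's underside, centre within 10 of the tray's centre, red end towards the tray's +x. Grip the shaft across through the opening, about 46 from the centre towards the red end.
- stick_head (a point): Outer tip of the stick's red ball end (110 from the centre along the stick's +x).
- stick_tail (a point): Outer tip of the stick's dark wooden ball end (110 from the centre along the stick's -x); it lies under the cover once that is fitted.
- dumbbell_mid (a point): Bystander: middle of a chrome dumbbell, 150 long, 64 diameter, lying in the row behind the tray; leave alone.
- case_mid (a point): Bystander: middle of a grey flip-top case, 90 x 120 x 65 high; leave alone.
- tumbler_mid (a point): Bystander: middle of an aluminium tumbler, 72 diameter, 110 high; leave alone.
- ball_mid (a point): Bystander: middle of an orange therapy ball, 64 diameter, on a black ring foot, 68 high in all; leave alone.
- lotion_mid (a point): Bystander: middle of a white lotion bottle, 52 diameter, 120 high; leave alone.
There are look-alikes about, which are no part of the job. What is shaped like the part that bears stick_center but green or purple is not meant.

How it is judged:
By the outcome, as a careful person would: the job done as asked, in the order asked, and still so for the second after the job is handed in, while the arm keeps its last pose, push and grip.
It also fails if it takes over 51 s, if anything falls off the work surface, if the arm or the gripper's body presses on something with over 40 N, if the wrist force passes 120 N, or if a joint passes its speed limit or range.

## Working session

There is one attempt and no reset: what is moved stays moved. The work goes in short steps, Python scripts to look and compute and a tool call to move; the robot and the scene stay as the last step left them, time stands still between calls to the robot, and variables do not carry over. Pictures are saved under pics/ and viewed, about 8 in all and at most 12, crops included, and the job is handed in when it is done.

Besides the shell and the picture viewer there is one more tool, called after "Call:" as name(argument=value, ...) on one line, values as JSON. carry_out: Moves the arm, as the interface text tells. Its arguments: {"type":"object","properties":{"steps":{"type":"array","items":{"type":"array","items":{"type":"number"}}},"grip":{"type":"number"}},"required":["steps"]}

```bash
ls; mkdir -p pics; cat > h.py <<'E'
import numpy as np, cv2
from scipy.spatial.transform import Rotation as R
from workcell import robot
def P(n):
    p=robot.camera_params(n); o=np.array(p["orientation"],float)
    M=o if o.shape==(3,3) else (R.from_rotvec(o).as_matrix() if o.size==3 else R.from_quat(o).as_matrix())
    return p,np.array(p["eye"]),M
def cloud(n,d):
    p,e,M=P(n); v,u=np.mgrid[:d.shape[0],:d.shape[1]]
    c=np.stack([(u-p["cx"])/p["fx"]*d,(v-p["cy"])/p["fy"]*d,d],-1)
    return c@M.T+e
def ray(n,u,v,z):
    p,e,M=P(n); r=M@np.array([(u-p["cx"])/p["fx"],(v-p["cy"])/p["fy"],1]); return e+r*(z-e[2])/r[2]
E
python3 - <<'E'
from h import *
for n in("scene","top"):
    print(n,robot.camera_params(n))
    im,d=robot.camera(n); cv2.imwrite(f"pics/{n}0.png",im[...,::-1]); np.savez(f"{n}0.npz",im=im,d=d)
print(robot.sense(),robot.nose_length)
E
```

```text
pics
scene {'fx': 394.42003378355935, 'fy': 394.42003378355935, 'cx': 326.0501514684349, 'cy': 199.83987701304702, 'eye': array([ 0.98834337, -0.43496431,  0.77487554]), 'orientation': array([-2.19486593, -1.00223322,  0.37819457])}
top {'fx': 362.55225319508105, 'fy': 362.55225319508105, 'cx': 323.5951640707446, 'cy': 206.41167281180884, 'eye': array([ 0.39858664, -0.00143504,  1.18049337]), 'orientation': array([-2.20926767,  2.16066512, -0.09849042])}
{'time_s': 0.1, 'joint_positions': array([-1.41215803e+00,  3.26855275e-01, -1.93452471e-01,  1.05199445e+00,
        1.29108177e-05,  1.43662418e+00]), 'qvel': array([-1.83551537e-03, -8.41203057e-04,  2.94241477e-03, -9.74070942e-05,
        3.82738593e-04,  6.13191036e-04]), 'effort': array([ 9.84136168e-04, -4.44238722e+01,  2.63038623e+01,  7.91015307e-03,
       -1.02960814e-04, -1.96453072e-06]), 'tool_pos': array([ 0.15870657, -0.52609981,  0.24159993]), 'eef_rot': array([-2.52089426e+00,  1.87297323e+00,  1.67820424e-03]), 'wrist_force': array([-0.07857217, -0.70455479,  0.8754119 ]), 'ft_torque': array([-0.00255809, -0.04769708, -0.01388761]), 'finger_gap': 0.08533515047033927} 0.011
```

View pics/top0.png

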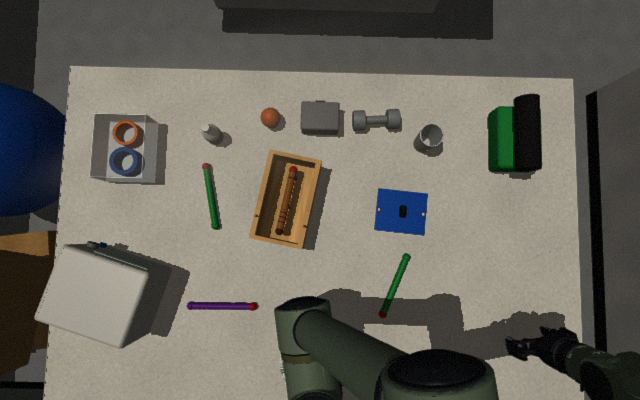

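View pics/scene0.png

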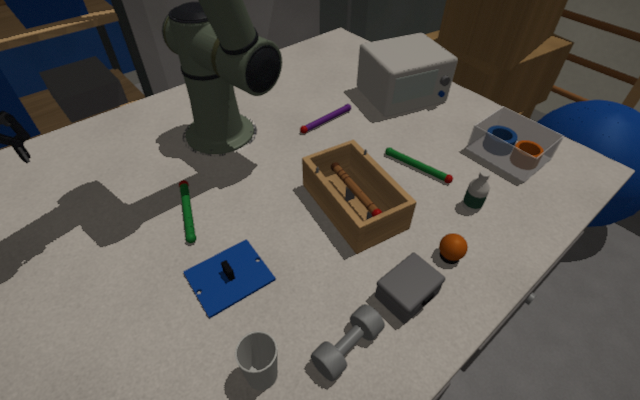

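Both views show the tray (top px 286,199; pins near 256,212 and 316,222), the blue cover (401,212), and the brown stick with its red end away from the robot. The green and purple sticks are the decoys. Next I'll measure.

```bash
cat >> h.py <<'E'
def rectfit(pts):
    (c,s,a)=cv2.minAreaRect(pts.astype(np.float32)); return np.round(c,4),np.round(s,4),round(a,2)
def blue(n,im,z,box=None):
    h=cv2.cvtColor(im,cv2.COLOR_RGB2HSV); m=cv2.inRange(h,(105,120,50),(128,255,255))
    return m
E
python3 - <<'E'
from h import *
for n in("scene","top"):
    f=np.load(n+"0.npz"); im,d=f["im"],f["d"]; C=cloud(n,d); X=C[...,0];Y=C[...,1];Z=C[...,2]
    ok=d>0
    t=ok&(X<.65)&(X>.2)&(Y>-.05)&(Y<.3)
    print(n,"table z",np.median(Z[ok&(abs(Z)<.02)]))
    r=t&(Z>.094)&(Z<.107); print("rim",r.sum(),rectfit(C[r][:,:2]), np.median(Z[r]))
    pn=t&(Z>.1065)&(Z<.13)&(Y<.3); k,l,st,ce=cv2.connectedComponentsWithStats(pn.astype(np.uint8))
    print("pins",[(C[l==i].mean(0).round(4),st[i,4]) for i in range(1,k)][:8])
    m=blue(n,im,0)>0; m&=(X>.25)&(X<.55)&(Y>-.4)&(Y<-.05)
    cs=max(cv2.findContours(m.astype(np.uint8),0,1)[0],key=cv2.contourArea)
    hull=cs[:,0]; pr=np.array([ray(n,u,v,.008)[:2] for u,v in hull]); print("cover",m.sum(),rectfit(pr))
    fi=ok&(X>.25)&(X<.55)&(Y>-.4)&(Y<-.05)&(Z>.030)&(Z<.06); print("fin",fi.sum(),C[fi].mean(0),rectfit(C[fi][:,:2]))
    hh=cv2.cvtColor(im,cv2.COLOR_RGB2HSV)
    red=t&(((hh[...,0]<5)|(hh[...,0]>174))&(hh[...,1]>180)&(hh[...,2]>60)); print("red",red.sum(),C[red].mean(0))
    ins=t&(Z>.045)&(Z<.08); 
    np.save("C%s.npy"%n,C)
f=np.load("scene0.npz")["im"][130:320,170:430]; g=np.load("top0.npz")["im"][140:255,235:440]
a=cv2.resize(f,None,fx=2.9,fy=2.9,interpolation=2); cv2.imwrite("pics/c1.png",a[...,::-1])
cv2.imwrite("pics/c2.png",cv2.resize(g,None,fx=3.9,fy=3.9,interpolation=2)[...,::-1])
E
```

```text
scene table z 0.0026152424430755383
rim 1810 (array([0.5062, 0.1061]), array([0.1647, 0.278 ]), 78.95) 0.10202121263440384
pins [(array([0.4543, 0.1888, 0.1129]), np.int32(11)), (array([0.411 , 0.0486, 0.1071]), np.int32(1)), (array([0.4266, 0.0453, 0.1129]), np.int32(13)), (array([0.522 , 0.0263, 0.1066]), np.int32(1))]
cover 3490 (array([ 0.4824, -0.2636]), array([0.1611, 0.1388]), 84.93)
fin 121 [ 0.48562235 -0.26356626  0.04199699] (array([ 0.4824, -0.2624]), array([0.0142, 0.0378]), 84.82)
red 42 [0.60119587 0.08318863 0.07374586]
top table z -0.00025522740449235304
rim 1330 (array([0.5077, 0.1053]), array([0.1626, 0.2745]), 78.96) 0.09954629237274926
pins [(array([0.554 , 0.1682, 0.1071]), np.int32(1)), (array([0.4542, 0.1898, 0.1129]), np.int32(6)), (array([0.4255, 0.0468, 0.1136]), np.int32(6))]
cover 1917 (array([ 0.4835, -0.2633]), array([0.1611, 0.1353]), 85.16)
fin 60 [ 0.48232386 -0.26151989  0.04086903] (array([ 0.4833, -0.2625]), array([0.0142, 0.0359]), 85.98)
red 30 [0.60280161 0.08601525 0.07115739]
```

View pics/c1.png

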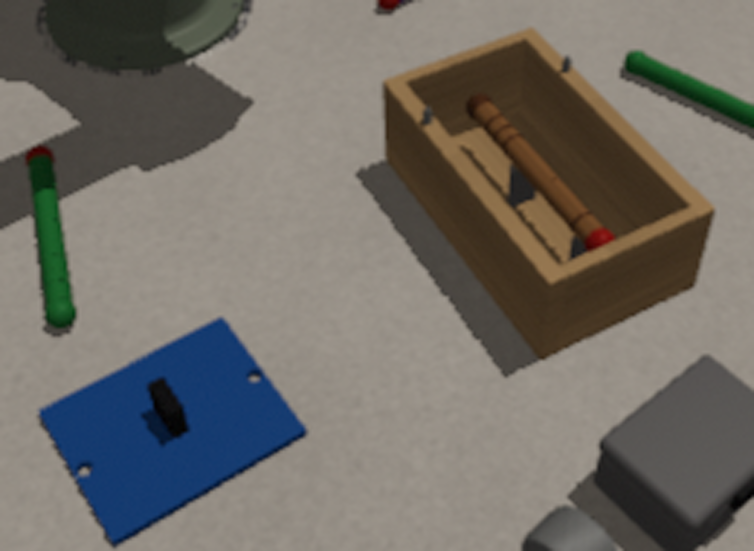

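View pics/c2.png

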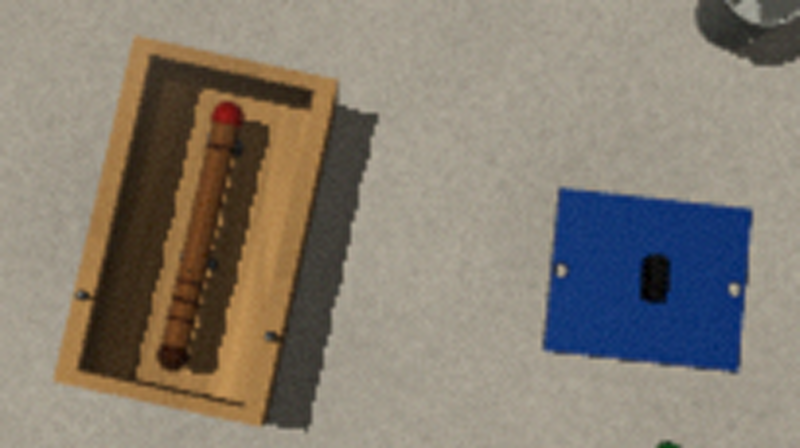

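The two cameras agree to about 1.5 mm:

| Item | Position (m) | Yaw |
|---|---|---|
| Tray centre | (0.507, 0.106) | −11° |
| Seat | (0.440, 0.118) | −11° |
| Cover fin | (0.483, −0.2628) | −5° |

The crops show the two pins, the stick on its rests, and both cover holes.

```bash
cat >> h.py <<'E'
def go(x,y,z,al):
    s=robot.sense(); M=R.from_rotvec(s["eef_rot"]).as_matrix(); d=M.T@(np.array([x,y,z])-s["tool_pos"])
    a=np.degrees(np.arctan2(M[1,0],M[0,0])); t=-((al-a+180)%360-180)
    print("row",d.round(4),round(t,1),"| now",s["tool_pos"].round(4),"al",round(a,2),"tilt",np.round(np.degrees(np.arccos(-M[2,2])),2),"F",s["wrist_force"].round(1),"gap",round(s["finger_gap"],4),"t",s["time_s"],"q6",s["joint_positions"][5].round(2))
E
python3 -c "
from h import *
go(.4828,-.2628,.12,85)"
```

```text
row [-0.1584 -0.3863  0.1219] -158.2 | now [ 0.1587 -0.5261  0.2416] al -73.22 tilt 0.09 F [-0.1 -0.7  0.9] gap 0.0853 t 0.1 q6 1.44
```

Call:
carry_out(steps=[[-0.08,-0.19,0.03,-10],[-0.1584,-0.3863,0.09,-20],[-0.1584,-0.3863,0.1219,-30],[-0.1584,-0.3863,0.1219,-41],[-0.1584,-0.3863,0.1219,-52],[-0.1584,-0.3863,0.1219,-63],[-0.1584,-0.3863,0.1219,-74],[-0.1584,-0.3863,0.1219,-85],[-0.1584,-0.3863,0.1219,-96],[-0.1584,-0.3863,0.1219,-107],[-0.1584,-0.3863,0.1219,-118],[-0.1584,-0.3863,0.1219,-129]], grip=0.6)

```text
time_s: 1.6
tool_pos: [0.4825, -0.2625, 0.1196]
eef_rot: [-2.799, -1.421, -0.0]
wrist_force: [0.4, 0.3, -0.9]
finger_gap: 0.051
```

```bash
python3 -c "
from h import *
go(.4828,-.2628,.06,85)"
```

```text
row [-0.0002  0.0006  0.0596] -31.2 | now [ 0.4825 -0.2625  0.1196] al 53.82 tilt 0.14 F [ 0.4  0.3 -0.9] gap 0.051 t 1.6 q6 -0.0
```

Call:
carry_out(steps=[[-0.0002,0.0006,0.02,-10.4],[-0.0002,0.0006,0.04,-20.8],[-0.0002,0.0006,0.06,-31.2],[-0.0002,0.0006,0.08,-31.2],[-0.0002,0.0006,0.0956,-31.2],[-0.0002,0.0006,0.0956,-31.2],[-0.0002,0.0006,0.0956,-31.2]])

```text
time_s: 2.48
tool_pos: [0.4831, -0.263, 0.0244]
eef_rot: [-2.315, -2.122, -0.001]
wrist_force: [0.4, 0.2, 0.3]
finger_gap: 0.0511
```

Call:
carry_out(steps=[[0,0,0,0],[0,0,0,0],[0,0,0,0],[0,0,0,0]], grip=0)

```text
time_s: 2.98
tool_pos: [0.4836, -0.2634, 0.0252]
eef_rot: [-2.316, -2.123, -0.001]
wrist_force: [0.1, -0.3, 5.9]
finger_gap: 0.0127
```

```bash
python3 -c "
from h import *
go(.4825,-.2625,.2,85)"
```

```text
row [ 0.001  -0.0011 -0.1748] 0.0 | now [ 0.4836 -0.2634  0.0252] al 85.02 tilt 0.06 F [ 0.1 -0.3  5.9] gap 0.0127 t 2.975 q6 -0.55
```

Call:
carry_out(steps=[[0,0,-0.03,0],[0,0,-0.06,0],[0,0,-0.11,0],[0,0,-0.165,0],[0,0,-0.165,0]])

```text
time_s: 3.6
tool_pos: [0.4859, -0.2652, 0.1945]
eef_rot: [2.31, 2.118, 0.004]
wrist_force: [-0.0, -0.6, -2.8]
finger_gap: 0.0129
```

```bash
python3 -c "
from h import *
go(.440,.1183,.19,79)"
```

```text
row [ 0.3781 -0.079   0.0026] 6.0 | now [ 0.4859 -0.2652  0.1945] al 85.03 tilt 0.48 F [-0.  -0.6 -2.8] gap 0.0129 t 3.6 q6 -0.55
```

Call:
carry_out(steps=[[0.04,-0.008,0,1],[0.09,-0.018,0,2],[0.14,-0.028,0.0026,3],[0.19,-0.04,0.0026,4],[0.24,-0.05,0.0026,5],[0.29,-0.06,0.0026,6],[0.33,-0.07,0.0026,6],[0.36,-0.075,0.0026,6],[0.3781,-0.079,0.0026,6],[0.3781,-0.079,0.0026,6],[0.3781,-0.079,0.0026,6]])

```text
time_s: 4.97
tool_pos: [0.4393, 0.1178, 0.1891]
eef_rot: [2.418, 1.994, 0.002]
wrist_force: [-0.1, -0.1, -2.6]
finger_gap: 0.0129
```

```bash
cat > cov.py <<'E'
from h import *
import sys
go(.440,.1183,.19,79)
tag=sys.argv[1]
for n in("scene","top"):
    im,d=robot.camera(n); C=cloud(n,d)
    m=blue(n,im,0)>0; m&=(C[...,0]>.3)&(C[...,0]<.6)&(C[...,1]>-.05)&(C[...,1]<.3)
    m=cv2.morphologyEx(m.astype(np.uint8),cv2.MORPH_OPEN,np.ones((3,3)))>0
    p=C[m]; z=np.median(p[:,2]); top=m&(abs(C[...,2]-z)<.006)
    print(n,top.sum(),"z",z.round(4),rectfit(C[top][:,:2]))
    A=np.c_[C[top][:,:2]-C[top][:,:2].mean(0),np.ones(top.sum())]; print(" slope",np.linalg.lstsq(A,C[top][:,2],rcond=None)[0].round(3))
    cv2.imwrite(f"pics/{n}{tag}.png",im[...,::-1])
f=[cv2.imread(f"pics/scene{tag}.png")[100:280,250:450],cv2.imread(f"pics/top{tag}.png")[120:300,200:400]]
cv2.imwrite(f"pics/both{tag}.png",cv2.resize(np.hstack(f),None,fx=2,fy=2,interpolation=2))
E
python3 cov.py 1
```

```text
row [ 0.0006  0.0006 -0.0009] 0.0 | now [0.4393 0.1178 0.1891] al 79.02 tilt 0.42 F [-0.1 -0.1 -2.6] gap 0.0129 t 4.975 q6 0.29
scene 1899 z 0.1746 (array([0.4381, 0.1178]), array([0.1617, 0.1399]), 78.86)
 slope [-0.002 -0.002  0.174]
top 681 z 0.172 (array([0.4325, 0.0817]), array([0.0866, 0.1356]), 78.83)
 slope [ 0.006 -0.007  0.172]
```

View pics/both1.png

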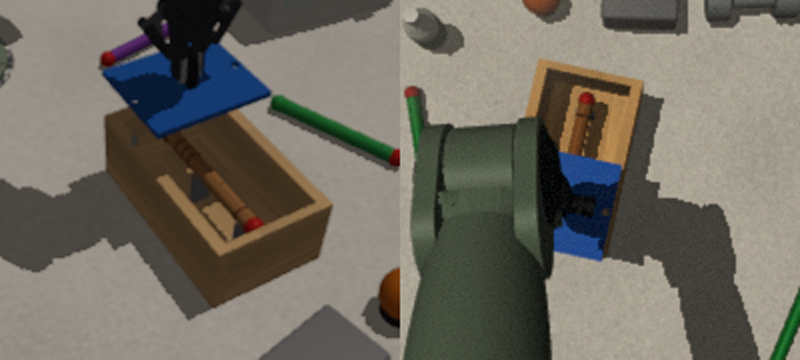

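The cover hangs level over the tray at yaw −11.1°, about 1 mm short of the seat. I'll lower it in stages.

Call:
carry_out(steps=[[0.001,0.001,0.012,0],[0.001,0.001,0.025,0],[0.001,0.001,0.038,0],[0.001,0.001,0.044,0],[0.001,0.001,0.044,0],[0.001,0.001,0.044,0]])

```text
time_s: 5.82
tool_pos: [0.4416, 0.1182, 0.1458]
eef_rot: [2.419, 1.993, 0.004]
wrist_force: [0.5, 0.2, -1.7]
finger_gap: 0.0132
```

```bash
sed -i 's/.440,.1183,.19,79/.4402,.1184,.124,79/' cov.py; python3 cov.py 2; python3 - <<'E'
import cv2
a=cv2.imread("pics/scene2.png")[120:240,280:420]
cv2.imwrite("pics/z2.png",cv2.resize(a,None,fx=5,fy=5,interpolation=2))
E
```

```text
row [-0.0001 -0.0016  0.0218] -0.0 | now [0.4416 0.1182 0.1458] al 78.97 tilt 0.47 F [ 0.5  0.2 -1.7] gap 0.0132 t 5.825 q6 0.3
scene 1810 z 0.1313 (array([0.4415, 0.1181]), array([0.1614, 0.1376]), 79.24)
 slope [ 0.001 -0.001  0.131]
top 616 z 0.1284 (array([0.4343, 0.0807]), array([0.0843, 0.136 ]), 79.5)
 slope [ 0.007 -0.005  0.128]
```

View pics/z2.png

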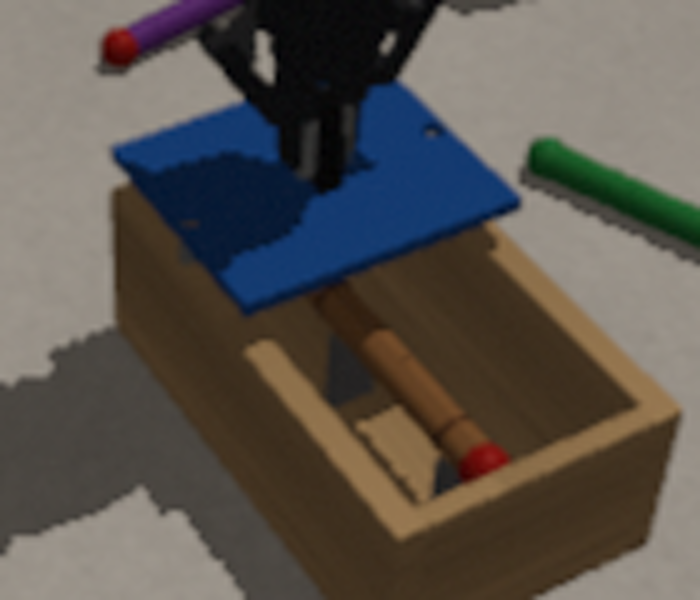

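Cover is about 6 mm above the pin tips and 1.4 mm too far in x. I'll correct that and engage the pins.

Call:
carry_out(steps=[[0,-0.0015,0.002,0],[0,-0.0015,0.005,0],[0,-0.0015,0.008,0],[0,-0.0015,0.0085,0],[0,-0.0015,0.0085,0]])

```text
time_s: 6.55
tool_pos: [0.4402, 0.1185, 0.1374]
eef_rot: [2.419, 1.993, 0.004]
wrist_force: [-0.1, -0.6, -2.6]
finger_gap: 0.0133
```

```bash
python3 cov.py 3
```

```text
row [-0.     -0.0001  0.0134] -0.0 | now [0.4402 0.1185 0.1374] al 78.97 tilt 0.48 F [-0.1 -0.6 -2.6] gap 0.0133 t 6.55 q6 0.3
scene 1813 z 0.1228 (array([0.4401, 0.1183]), array([0.161, 0.137]), 79.49)
 slope [ 0.    -0.002  0.123]
top 587 z 0.1201 (array([0.4329, 0.0813]), array([0.0858, 0.1356]), 79.7)
 slope [ 0.005 -0.006  0.12 ]
```

Call:
carry_out(steps=[[0,0,0.002,0],[0,0,0.005,0],[0,0,0.008,0],[0,0,0.01,0],[0,0,0.01,0]])

```text
time_s: 7.28
tool_pos: [0.4402, 0.1184, 0.1273]
eef_rot: [2.419, 1.993, 0.004]
wrist_force: [-1.0, -1.1, -2.3]
finger_gap: 0.013
```

Call:
carry_out(steps=[[0,0,0.001,0],[0,0,0.002,0],[0,0,0.003,0],[0,0,0.004,0]])

```text
time_s: 7.78
tool_pos: [0.4406, 0.1184, 0.1252]
eef_rot: [2.418, 1.992, 0.006]
wrist_force: [-8.0, -2.5, 27.6]
finger_gap: 0.0133
```

```bash
python3 cov.py 4
```

```text
row [-0.     -0.0005  0.0012] -0.0 | now [0.4406 0.1184 0.1252] al 78.96 tilt 0.54 F [-8.  -2.5 27.6] gap 0.0133 t 7.775 q6 0.3
scene 1760 z 0.1105 (array([0.4402, 0.1179]), array([0.1605, 0.1378]), 79.4)
 slope [-0.004  0.003  0.11 ]
top 570 z 0.1075 (array([0.433 , 0.0812]), array([0.0838, 0.1358]), 78.98)
 slope [0.001 0.006 0.107]
```

The cover's top is at 0.108 m, so it is seated with contact force. I'll release it and rise.

Call:
carry_out(steps=[[0,0,-0.001,0],[0,0,-0.001,0],[0,0,-0.001,0],[0,0,-0.001,0]], grip=0.5)

```text
time_s: 8.38
tool_pos: [0.4405, 0.1184, 0.1259]
eef_rot: [2.418, 1.992, 0.005]
wrist_force: [-0.7, 0.4, 0.5]
finger_gap: 0.0425
```

Call:
carry_out(steps=[[0,0,-0.01,0],[0,0,-0.03,0],[0,0,-0.06,0],[0,0.03,-0.08,0],[0,0.07,-0.08,0],[0,0.115,-0.08,0],[0,0.115,-0.08,0]])

```text
time_s: 9.25
tool_pos: [0.5555, 0.0959, 0.2072]
eef_rot: [2.419, 1.989, 0.008]
wrist_force: [-1.8, -0.3, -0.3]
finger_gap: 0.0423
```

```bash
cat > look.py <<'E'
from h import *
import sys
tag=sys.argv[1]
s=robot.sense(); print(s["time_s"],s["tool_pos"].round(4),s["finger_gap"])
c0=np.array([.507,.1057]); a=np.radians(-11.05); T=np.array([[np.cos(a),np.sin(a)],[-np.sin(a),np.cos(a)]])
for n in("scene","top"):
    im,d=robot.camera(n); C=cloud(n,d); L=np.dstack([(C[...,:2]-c0)@T.T,C[...,2]])
    hh=cv2.cvtColor(im,cv2.COLOR_RGB2HSV); box=(abs(L[...,0])<.2)&(abs(L[...,1])<.09)&(L[...,2]>.02)
    m=(blue(n,im,0)>0)&box; m=cv2.morphologyEx(m.astype(np.uint8),cv2.MORPH_OPEN,np.ones((3,3)))>0
    if m.sum()>50:
        q=m&(abs(C[...,2]-np.median(C[m][:,2]))<.006); A=np.c_[L[q][:,:2],np.ones(q.sum())]
        print(n,"cover tray-frame",rectfit(L[q][:,:2]),"z at tray ctr+slope",np.linalg.lstsq(A,L[q][:,2],rcond=None)[0].round(4),np.median(L[q][:,2]).round(4))
    red=box&((hh[...,0]<5)|(hh[...,0]>174))&(hh[...,1]>180)&(hh[...,2]>50)
    if red.sum(): print(n,"red",red.sum(),L[red].mean(0).round(4),"max",L[red].max(0).round(4))
    br=(abs(L[...,0]-.05)<.05)&(abs(L[...,1])<.05)&(L[...,2]>.06)&(hh[...,0]<13)&(hh[...,1]>110)&(hh[...,2]>30)
    if br.sum(): print(n,"shaft y per x",[(round(x,3),L[br&(abs(L[...,0]-x)<.005)][:,1:].mean(0).round(4)) for x in(.01,.03,.05,.07,.09) if (br&(abs(L[...,0]-x)<.005)).any()])
    cv2.imwrite(f"pics/{n}{tag}.png",im[...,::-1])
f=[cv2.imread(f"pics/scene{tag}.png")[110:270,270:430],cv2.imread(f"pics/top{tag}.png")[130:290,220:380]]
cv2.imwrite(f"pics/both{tag}.png",cv2.resize(np.hstack(f),None,fx=2.5,fy=2.5,interpolation=2))
E
python3 look.py 5
```

```text
9.25 [0.5555 0.0959 0.2072] 0.042341523433167265
scene cover tray-frame (array([-0.068 , -0.0012]), array([0.1383, 0.1589]), 0.6) z at tray ctr+slope [-0.0056  0.0026  0.1102] 0.1106
scene red 45 [ 0.0967 -0.0047  0.0733] max [0.1036 0.0065 0.0794]
scene shaft y per x [(0.07, array([-0.004 ,  0.0725])), (0.09, array([-0.0048,  0.0719]))]
top cover tray-frame (array([-0.0677, -0.0446]), array([0.1359, 0.0715]), 0.04) z at tray ctr+slope [-1.500e-03 -1.000e-04  1.075e-01] 0.1076
top red 1 [ 0.0989 -0.0104  0.0714] max [ 0.0989 -0.0104  0.0714]
top shaft y per x [(0.01, array([-0.0068,  0.0699])), (0.03, array([-0.0095,  0.1381])), (0.05, array([-0.0042,  0.0713]))]
```

View pics/both5.png

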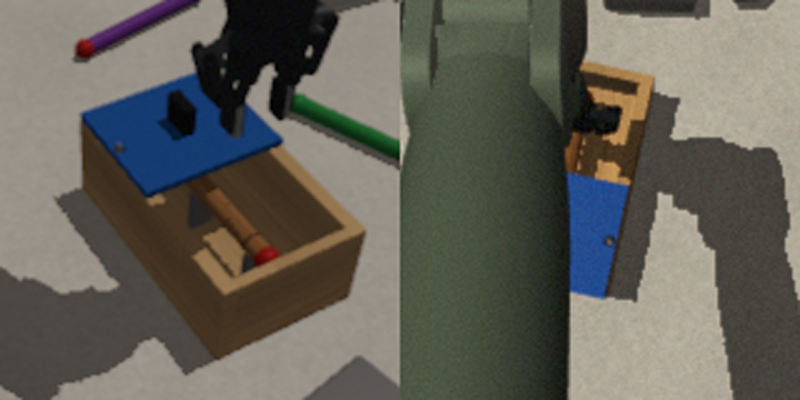

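The cover is flush, with a pin showing through each visible hole, and the stick is untouched. Next I grip the stick at tray x = +46 mm.

```bash
python3 -c "
from h import *
go(.5518,.0949,.058,78.95)"
```

```text
row [-0.0013 -0.0011  0.1488] -0.0 | now [0.5521 0.0966 0.2068] al 78.95 tilt 0.46 F [-0.8  0.1 -0.6] gap 0.0427 t 9.35 q6 0.24
```

Call:
carry_out(steps=[[-0.0013,-0.0009,0.03,0],[-0.0013,-0.0009,0.07,0],[-0.0013,-0.0009,0.11,0],[-0.0013,-0.0009,0.135,0],[-0.0013,-0.0009,0.1488,0],[-0.0013,-0.0009,0.1488,0],[-0.0013,-0.0009,0.1488,0]])

```text
time_s: 10.22
tool_pos: [0.5527, 0.095, 0.0592]
eef_rot: [2.418, 1.992, 0.006]
wrist_force: [0.3, -0.1, -0.6]
finger_gap: 0.0426
```

Call:
carry_out(steps=[[0,0,0,0],[0,0,0,0],[0,0,0,0]], grip=0)

```text
time_s: 10.6
tool_pos: [0.5537, 0.0951, 0.0606]
eef_rot: [2.417, 1.991, 0.009]
wrist_force: [-1.4, 0.2, 6.7]
finger_gap: 0.0199
```

Call:
carry_out(steps=[[0,0,-0.003,0],[0,0,-0.006,0],[0,0,-0.01,0],[0,0,-0.01,0],[0,0,-0.01,0]])

```text
time_s: 11.22
tool_pos: [0.5535, 0.0951, 0.0705]
eef_rot: [2.417, 1.991, 0.009]
wrist_force: [0.7, -0.0, -0.6]
finger_gap: 0.0199
```

```bash
python3 look.py 6;python3 -c "
from h import *
go(.5518,.0949,.068,78.95)"
```

```text
11.225 [0.5535 0.0951 0.0705] 0.019874334461077472
scene cover tray-frame (array([-0.0686, -0.0011]), array([0.1377, 0.16  ]), 0.17) z at tray ctr+slope [-0.0029  0.004   0.1105] 0.1106
scene red 65 [ 0.0985 -0.005   0.0815] max [0.1067 0.0058 0.0897]
scene shaft y per x [(0.03, array([-0.0223,  0.1231])), (0.05, array([-0.012 ,  0.1054])), (0.07, array([-0.0053,  0.0814])), (0.09, array([-0.0051,  0.0824]))]
top cover tray-frame (array([-0.0671, -0.0653]), array([0.1359, 0.0506]), 11.22) z at tray ctr+slope [0.0024 0.0068 0.1081] 0.1076
row [-0.0005 -0.0015  0.0024] 0.0 | now [0.5534 0.0951 0.0704] al 78.96 tilt 0.64 F [ 0.   0.3 -0.1] gap 0.0199 t 11.325 q6 0.23
```

View pics/both6.png

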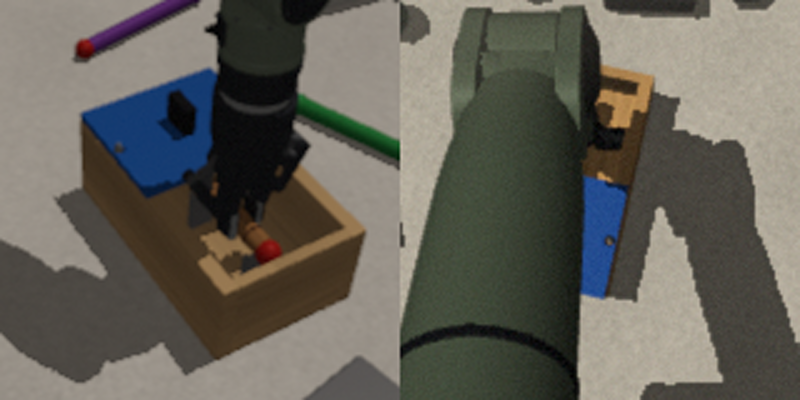

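The stick is held level about 9 mm above the rests. The tool can only turn about vertical, so I'll use gravity to tilt it. I yaw the stick until the tail clears the rear rest, with the red side still over the front rest, then loosen the jaws so the tail drops to the floor.

Call:
carry_out(steps=[[-0.002,-0.001,0,-4],[-0.004,-0.001,0,-8],[-0.006,-0.001,0,-12],[-0.0082,-0.001,0,-16],[-0.0082,-0.001,0,-16],[-0.0082,-0.001,0,-16]])

```text
time_s: 12.08
tool_pos: [0.5508, 0.0873, 0.0703]
eef_rot: [2.117, 2.307, 0.006]
wrist_force: [-0.3, 0.2, -1.2]
finger_gap: 0.0201
```

Call:
carry_out(steps=[[0,0,0.002,0],[0,0,0.004,0],[0,0,0.005,0],[0,0,0.005,0]])

```text
time_s: 12.58
tool_pos: [0.5508, 0.0873, 0.0652]
eef_rot: [2.117, 2.307, 0.006]
wrist_force: [-0.0, 0.7, -1.9]
finger_gap: 0.0198
```

```bash
python3 look.py 7;python3 -c "
from h import *
go(.5518,.0949,.068,94.95)"
```

```text
12.575 [0.5508 0.0873 0.0652] 0.01979636320712611
scene cover tray-frame (array([-0.0678, -0.0046]), array([0.1532, 0.1379]), 89.15) z at tray ctr+slope [-0.0034  0.0034  0.1104] 0.1106
scene red 62 [0.0957 0.0007 0.0762] max [0.1041 0.0108 0.0832]
scene shaft y per x [(0.01, array([-0.0312,  0.0696])), (0.07, array([-0.007 ,  0.0791])), (0.09, array([-0.0003,  0.0773]))]
top cover tray-frame (array([-0.066 , -0.0708]), array([0.1364, 0.0391]), 11.07) z at tray ctr+slope [ 0.0034 -0.002   0.1075] 0.1075
row [ 0.0075  0.0016 -0.0027] -0.0 | now [0.5509 0.0873 0.0653] al 94.91 tilt 0.64 F [ 0.2 -0.9 -1.3] gap 0.0196 t 12.675 q6 -0.06
```

Call:
carry_out(steps=[[0,0,0,0],[0,0,0,0],[0,0,0,0],[0,0,0,0]], grip=0.37)

```text
time_s: 13.18
tool_pos: [0.5509, 0.0873, 0.0654]
eef_rot: [2.117, 2.307, 0.006]
wrist_force: [-0.4, 0.6, 0.2]
finger_gap: 0.0317
```

```bash
python3 look.py 8
```

```text
13.175 [0.5509 0.0873 0.0654] 0.031739756604561034
scene cover tray-frame (array([-0.068 , -0.0038]), array([0.1377, 0.1544]), 0.49) z at tray ctr+slope [-0.0009  0.0046  0.1106] 0.1106
scene red 68 [0.0928 0.0003 0.0753] max [0.1016 0.0131 0.0819]
scene shaft y per x [(0.05, array([-0.0124,  0.0646])), (0.07, array([-0.0122,  0.0658])), (0.09, array([0.001 , 0.0768]))]
top cover tray-frame (array([-0.0659, -0.0708]), array([0.1365, 0.039 ]), 10.97) z at tray ctr+slope [ 0.0048 -0.0019  0.1077] 0.1074
top shaft y per x [(0.05, array([-0.0459,  0.1096]))]
```

View pics/both8.png

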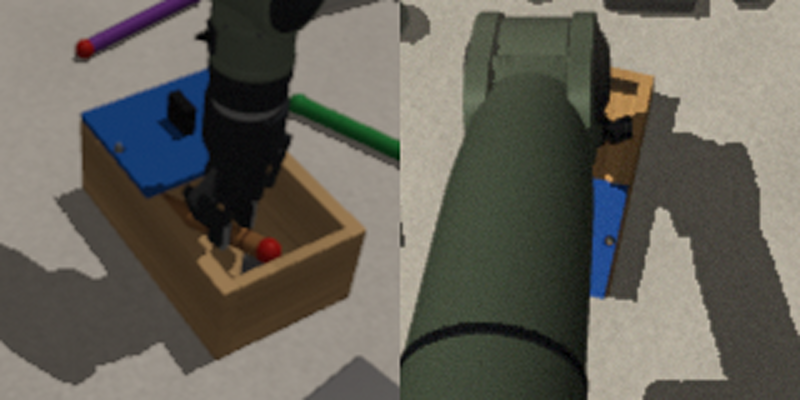

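The stick has tilted: red ball high, shaft sloping down under the cover, which hasn't moved. I'll lower 13 mm and regrip.

Call:
carry_out(steps=[[0,0,0.004,0],[0,0,0.008,0],[0,0,0.0125,0],[0,0,0.013,0],[0,0,0.013,0]])

```text
time_s: 13.9
tool_pos: [0.551, 0.0872, 0.0523]
eef_rot: [2.117, 2.307, 0.006]
wrist_force: [-0.6, 0.1, 0.3]
finger_gap: 0.0317
```

Call:
carry_out(steps=[[0,0,0,0],[0,0,0,0],[0,0,0,0]], grip=0)

```text
time_s: 14.28
tool_pos: [0.5511, 0.0873, 0.0525]
eef_rot: [2.117, 2.307, 0.007]
wrist_force: [-0.1, -0.9, 1.3]
finger_gap: 0.0201
```

Call:
carry_out(steps=[[0,0,-0.003,0],[0,0,-0.007,0],[0,0,-0.012,0],[0,0,-0.015,0],[0,0,-0.015,0]])

```text
time_s: 14.9
tool_pos: [0.5512, 0.0874, 0.0678]
eef_rot: [2.117, 2.307, 0.007]
wrist_force: [1.2, -0.2, -2.4]
finger_gap: 0.0201
```

```bash
python3 look.py 9; python3 -c "
from h import *
go(.5518,.0949,.068,79)"
```

```text
14.9 [0.5512 0.0874 0.0678] 0.020108317551788688
scene cover tray-frame (array([-0.0681, -0.0034]), array([0.1572, 0.1378]), 89.65) z at tray ctr+slope [-0.0034  0.0042  0.1105] 0.1107
scene red 78 [ 0.0941 -0.0005  0.0904] max [0.1026 0.012  0.0984]
scene shaft y per x [(0.07, array([-0.0134,  0.0786])), (0.09, array([-0.0014,  0.0914]))]
top cover tray-frame (array([-0.0658, -0.0708]), array([0.1362, 0.0391]), 11.06) z at tray ctr+slope [0.0008 0.0053 0.108 ] 0.1075
top shaft y per x []
row [ 0.0074  0.0015 -0.0005] 15.9 | now [0.551  0.0874 0.0675] al 94.91 tilt 0.65 F [ 0.1  0.3 -1. ] gap 0.02 t 15.0 q6 -0.06
```

Lift a bit more so the shaft clears the rear rest, then undo the yaw and centre.

Call:
carry_out(steps=[[0,0,-0.005,0],[0,0,-0.01,0],[0,0,-0.015,0],[0,0,-0.018,0],[0,0,-0.018,0],[0.002,0.0005,-0.018,4],[0.004,0.001,-0.018,8],[0.006,0.001,-0.018,12],[0.0085,0.0015,-0.018,16],[0.0085,0.0015,-0.018,16],[0.0085,0.0015,-0.018,16]])

```text
time_s: 16.38
tool_pos: [0.5514, 0.096, 0.0854]
eef_rot: [2.417, 1.991, 0.008]
wrist_force: [0.4, -0.3, -1.5]
finger_gap: 0.02
```

```bash
python3 look.py 10; python3 - <<'E'
from h import *
go(.5528,.0949,.0855,78.95)
# tilt: circle of red ball in scene -> ray to tray mid-plane; shaft strip near ball
im=cv2.imread("pics/scene10.png")[...,::-1]
h=cv2.cvtColor(im,cv2.COLOR_RGB2HSV); m=(((h[...,0]<5)|(h[...,0]>174))&(h[...,1]>170)&(h[...,2]>50)).astype(np.uint8); m[:,:300]=0; m[:200]=0;m[280:]=0;m[:,430:]=0
c=max(cv2.findContours(m,0,1)[0],key=cv2.contourArea); print(cv2.minEnclosingCircle(c))
cv2.imwrite("pics/z10.png",cv2.resize(im[170:270,310:430,::-1],None,fx=6,fy=6,interpolation=2))
E
```

```text
16.375 [0.5514 0.096  0.0854] 0.020023287582880054
scene cover tray-frame (array([-0.0687, -0.0005]), array([0.138 , 0.1598]), 0.02) z at tray ctr+slope [-0.0037  0.0022  0.1104] 0.1106
scene red 82 [ 0.0942 -0.0049  0.1074] max [0.1033 0.0079 0.1165]
scene shaft y per x [(0.05, array([-0.0109,  0.1106])), (0.07, array([-0.0099,  0.101 ])), (0.09, array([-0.0047,  0.11  ]))]
top cover tray-frame (array([-0.0657, -0.0635]), array([0.1391, 0.0506]), 12.63) z at tray ctr+slope [-0.003   0.0151  0.1084] 0.1077
row [-0.0008  0.0015 -0.0001] -0.0 | now [0.5515 0.096  0.0854] al 78.94 tilt 0.64 F [-0.7 -0.6 -1.1] gap 0.0203 t 16.475 q6 0.24
((376.9347839355469, 201.32608032226562), 5.109951496124268)
```

View pics/z10.png

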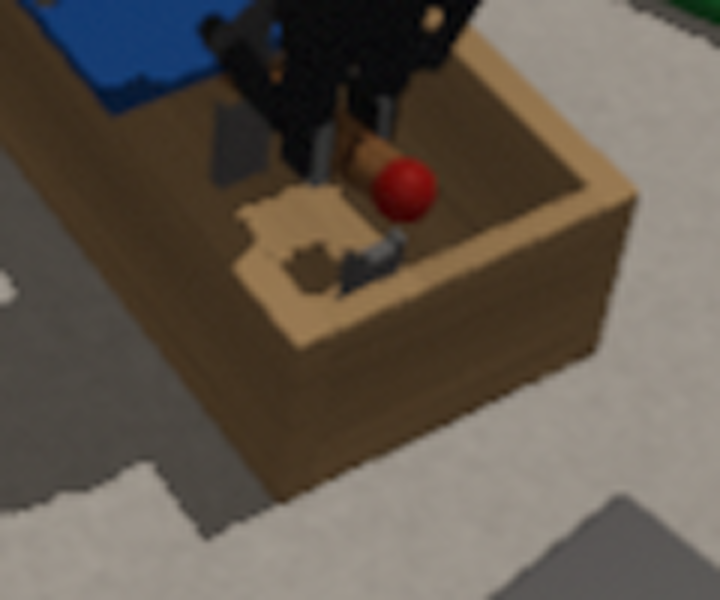

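The red ball, at about px (377,202), is up. The stick tilts about 12.8° and is aligned with the tray. I'll draw it out along its axis in small steps, watching the force.

Call:
carry_out(steps=[[0,0.006,-0.004,0],[0,0.012,-0.009,0],[0,0.0164,-0.012,0],[0,0.021,-0.0142,0],[0,0.0244,-0.0155,0],[0,0.0244,-0.0155,0],[0,0.0244,-0.0155,0]])

```text
time_s: 17.35
tool_pos: [0.5749, 0.0914, 0.1009]
eef_rot: [2.418, 1.991, 0.008]
wrist_force: [-0.2, 0.9, -1.1]
finger_gap: 0.0202
```

```bash
python3 look.py 11; python3 -c "
from h import *
go(.5757,.0913,.101,78.95)
s=robot.sense();d=s['tool_pos'][:2]-[.507,.1057];print('tray x',d@[.9815,-.1917],d@[.1917,.9815])"
```

```text
17.35 [0.5749 0.0914 0.1009] 0.02021255558223672
scene cover tray-frame (array([-0.0677, -0.0015]), array([0.16  , 0.1374]), 89.62) z at tray ctr+slope [-0.0013  0.0028  0.1105] 0.1106
scene red 86 [ 0.1182 -0.0047  0.1234] max [0.1269 0.0068 0.1303]
scene shaft y per x [(0.05, array([-0.0214,  0.1449])), (0.09, array([-0.0049,  0.1182]))]
top cover tray-frame (array([-0.0657, -0.0666]), array([0.1384, 0.0454]), 9.94) z at tray ctr+slope [-0.0021  0.0095  0.108 ] 0.1076
top shaft y per x []
row [ 0.0001  0.0008 -0.    ] -0.0 | now [0.5749 0.0914 0.101 ] al 78.95 tilt 0.61 F [-0.7  0.2 -1.5] gap 0.0202 t 17.45 q6 0.23
tray x 0.06942698043360557 -0.001028415439443818
```

View pics/both11.png

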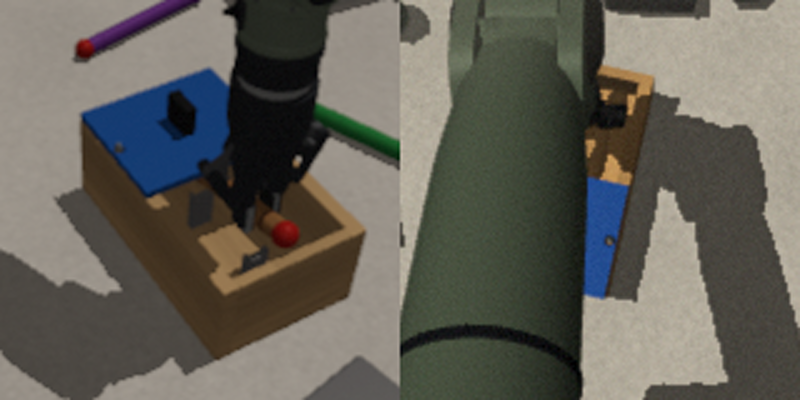

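No contact and the cover hasn't moved. Continuing.

Call:
carry_out(steps=[[0,0.004,-0.0013,0],[0,0.008,-0.0024,0],[0,0.012,-0.0031,0],[0,0.016,-0.0038,0],[0,0.0205,-0.0048,0],[0,0.0205,-0.0048,0],[0,0.0205,-0.0048,0]])

```text
time_s: 18.32
tool_pos: [0.5949, 0.0875, 0.1059]
eef_rot: [2.418, 1.991, 0.008]
wrist_force: [0.4, -0.3, -2.0]
finger_gap: 0.0202
```

```bash
python3 look.py 12 | grep -v shaft; python3 -c "
from h import *
s=robot.sense();d=s['tool_pos'][:2]-[.507,.1057];print('tray x',d@[.9815,-.1917],d@[.1917,.9815],s['tool_pos'][2],s['wrist_force'])"
```

```text
18.325 [0.5949 0.0875 0.1059] 0.020169887314189967
scene cover tray-frame (array([-0.0678, -0.0015]), array([0.1602, 0.1374]), 89.94) z at tray ctr+slope [-0.004   0.0034  0.1103] 0.1106
scene red 87 [ 0.1379 -0.005   0.128 ] max [0.1473 0.0063 0.1353]
top cover tray-frame (array([-0.0673, -0.0677]), array([0.136, 0.04 ]), 7.83) z at tray ctr+slope [ 0.0038 -0.0078  0.1071] 0.1073
tray x 0.08964459441406711 -0.0010260179169586645 0.10591696835716309 [-0.07107654 -0.34999775 -0.64558768]
```

Red ball is over the far rim, no contact.

Call:
carry_out(steps=[[0,0.005,-0.0014,0],[0,0.0104,-0.003,0],[0,0.0155,-0.0045,0],[0,0.0204,-0.0058,0],[0,0.0204,-0.0058,0],[0,0.0255,-0.0069,0],[0,0.0305,-0.008,0],[0,0.0305,-0.008,0],[0,0.0305,-0.008,0]])

```text
time_s: 19.55
tool_pos: [0.6245, 0.0817, 0.1141]
eef_rot: [2.418, 1.992, 0.007]
wrist_force: [0.5, 0.6, -0.8]
finger_gap: 0.0203
```

```bash
python3 look.py 13 | grep -v shaft; python3 -c "
from h import *
s=robot.sense();d=s['tool_pos'][:2]-[.507,.1057];print('tray x',d@[.9815,-.1917],d@[.1917,.9815],s['tool_pos'][2],s['wrist_force'])"
```

```text
19.55 [0.6245 0.0817 0.1141] 0.02032111696030893
scene cover tray-frame (array([-0.0683, -0.0012]), array([0.138 , 0.1601]), 0.19) z at tray ctr+slope [-0.0058  0.0011  0.1102] 0.1106
scene red 95 [ 0.1686 -0.0054  0.1362] max [0.1771 0.0065 0.144 ]
top cover tray-frame (array([-0.0671, -0.0733]), array([0.1334, 0.0332]), 10.19) z at tray ctr+slope [-0.      0.009   0.1082] 0.1077
tray x 0.11980159075485766 -0.0010295717419755318 0.11412330273740928 [-0.85969838  0.31159256 -0.48409806]
```

Call:
carry_out(steps=[[0,0.006,-0.0008,0],[0,0.012,-0.0014,0],[0,0.018,-0.0021,0],[0,0.0225,-0.0026,0],[0,0.028,-0.0037,0],[0,0.034,-0.005,0],[0,0.04,-0.0066,0],[0,0.046,-0.008,0],[0,0.052,-0.0095,0],[0,0.052,-0.0095,0]])

```text
time_s: 20.9
tool_pos: [0.6759, 0.0716, 0.1243]
eef_rot: [2.418, 1.991, 0.008]
wrist_force: [-0.9, -0.2, -0.9]
finger_gap: 0.0199
```

```bash
python3 look.py 14 | grep -v shaft; python3 -c "
from h import *
s=robot.sense();d=s['tool_pos'][:2]-[.507,.1057];print('tray x',d@[.9815,-.1917],d@[.1917,.9815],s['tool_pos'][2],s['wrist_force'])"
```

```text
20.9 [0.6759 0.0716 0.1243] 0.019898909700667263
scene cover tray-frame (array([-0.0679, -0.0009]), array([0.1378, 0.1615]), 0.24) z at tray ctr+slope [-0.0056  0.0023  0.1102] 0.1106
top cover tray-frame (array([-0.0321, -0.0725]), array([0.0605, 0.019 ]), 5.05) z at tray ctr+slope [0.002 0.004 0.108] 0.1077
tray x 0.17156749424451598 -0.0010183333223158083 0.12398956366242833 [-0.44760509  0.50006108 -0.09156057]
```

The tail is past the cover edge, so I lift straight up.

Call:
carry_out(steps=[[0,0.002,-0.01,0],[0,0.002,-0.03,0],[0,0.002,-0.06,0],[0,0.002,-0.09,0],[0,0.002,-0.12,0],[0,0.002,-0.15,0],[0,0.002,-0.17,0],[0,0.002,-0.18,0],[0,0.002,-0.18,0],[0,0.002,-0.18,0],[0,0.002,-0.18,0]])

```text
time_s: 22.38
tool_pos: [0.6751, 0.0721, 0.3029]
eef_rot: [2.419, 1.993, 0.004]
wrist_force: [-0.2, 0.2, -0.9]
finger_gap: 0.02
```

```bash
python3 look.py 15 | grep -v shaft; python3 -c "
from h import *
s=robot.sense();print(s['tool_pos'],s['wrist_force'],abs(s['qvel']).max())
cv2.imwrite('pics/f15.png',cv2.hconcat([cv2.imread('pics/scene15.png')[0:330,180:560],cv2.imread('pics/top15.png')[50:380,180:560]]))"
```

```text
22.375 [0.6751 0.0721 0.3029] 0.020007757335582528
scene cover tray-frame (array([-0.0684, -0.001 ]), array([0.1607, 0.1395]), 89.95) z at tray ctr+slope [-0.0053  0.0015  0.1102] 0.1105
top cover tray-frame (array([-0.0664, -0.0757]), array([0.1334, 0.0299]), 11.23) z at tray ctr+slope [-0.0027  0.044   0.1105] 0.1076
[0.67525664 0.07216556 0.30316734] [-0.06380335 -0.64420795 -0.94395448] 0.0029402277918474653
```

View pics/f15.png

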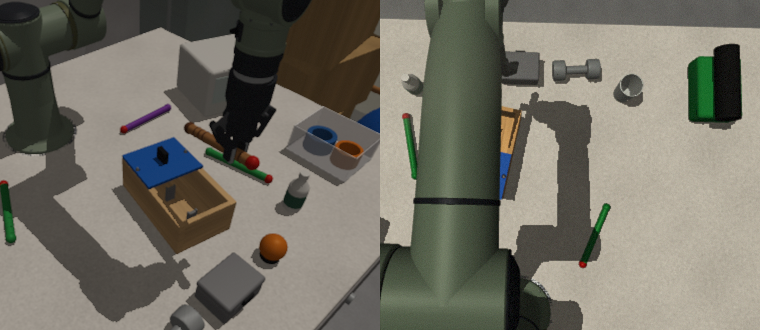

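The stick is held above the tray with its red end up, the cover is still flush, and the row behind the tray is undisturbed. Handing in.

```bash
python3 -c "
from h import *
print(robot.close_job())"
```

```text
the job is handed in; nothing more can be done
None
```

The job is done and handed in at about 22.5 s of the 51 s allowed.

- **Cover:** I lowered the blue half-cover over both pins and let go of it. It read about 28 N of wrist force on seating.
- **Stick:** The tool could only turn about its own axis, so I used gravity to tilt the stick. I lifted it slightly, yawed it off the rear rest and loosened the jaws so the tail dropped to the tray floor. I then regripped it at about 13° with the red end up and drew it out along its axis. There was no noticeable contact force on the way out.

**Last checks:**
- **Cover:** it was still centred on its seat to within about 1 mm. Its top face read 0.1076 m in the top view and 0.1105 m in the scene view. The scene camera reads about 2–3 mm high, so this agrees with the flush height of 0.108 m.
- **Stick:** it was held still in the gripper at a tool height of 0.303 m. I estimate its tail at about 0.25 m, well above the cover fin.
- **Bystanders:** the things visible in the row behind the tray looked unmoved.

No check failed. In the last top views the arm hid much of the cover, so the top-view rectangle fits of its position there are unreliable; I relied on the scene view and the heights instead.

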